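Load a rock section under the stage clips

TASK

Pick up the mounted section with the pale sandstone slab, set it down gently on the stage in front of the two sprung clips, and slide the glass fully home under them, so that both clips ride up over the glass and snap down behind its near edge. Push only as hard as the clips and the red sprung stop need, do not ram the stop, then let go and leave the dark section, the loupe and the bottle where they are.

Things in the scene. Friction and masses are not known exactly. Their poses are not given: they have to be found in the camera images.
- pale_slab (a point): Section to load: greenish glass plate 96 x 72 x 6 mm (long side = x) with a pale sandstone slab 36 x 36 x 32 mm on its middle, 0.2 kg. Point: slab centre, 22 mm above the glass's underside, 16 below the slab's top. Half a turn about z looks the same. Grip the slab across its x faces: the fingers then stand over bare glass (30 mm before and behind) and pass between the clips.
- dark_slab (a point): The same kind of section with a dark shale slab; leave it alone. Point: slab centre, as for the pale one.
- stage_top (a point): Centre of the top of the white stage, a fixed block 280 (x) x 190 (y) x 30 mm. The glass is slid along +x, from the open end (-x) to the red stop, centred on y = 0. When home it lies flat, near edge against the clips' catching face, slab centre 48 mm beyond that face in x.
- guide_mouth (a point): Stage top, middle line, where the funnel opens (53 mm to -x of stage_top; same axes). From here two aluminium guides 8 mm high close from about 103 to 75 mm apart over 43 mm, then run parallel (75 mm) for 110 mm.
- clip_zone (a point): Stage top, 10 mm to -x of stage_top: middle of where the clips' catching face may be. Users shift the dark steel clip frame (clips and stop together), so that face is anywhere within 14 mm of here along x, not reported: feel or see it. Clips, frame: 20 mm high (26 lifted) at 24 to 86 mm from the middle line. Noses reach 24 mm from the face to -x and admit glass up to 3 mm off the stage.
- clip_left (a joint): Lift of the left (+y) yellow-topped sprung clip, rad. 0 = down, about 0.1 riding on the glass, 0 again when its tooth (26 to 34 mm from the middle line, ending 1 to 2 mm above the stage) has snapped down behind the glass's near edge. It presses the glass with 2 to 3 N.
- clip_right (a joint): Lift of the right (-y) sprung clip, the same.
- stop (a joint): Travel of the red sprung stop, m: 0 free (its face is then 92.5 mm beyond the catching face), 0.0035 with the glass home and held back against the clip teeth, 0.009 hard end. 2.5 N at first touch, 1.5 N more per mm, damped: push slowly. The clips snap as it passes 0.0035, at a push of 6 to 10 N; raising the clips takes about 6 N. Stop and crossbar are 7 mm high.
- loupe: Brass hand loupe, upright cylinder 30 mm wide, 30 mm high; origin centre of underside. Leave alone.
- dropper: Small amber dropper bottle, 36 mm wide, 75 mm high; origin centre of underside. Leave alone.
There are look-alikes about, which are no part of the job. What is shaped like the part that bears pale_slab but orange is not meant.

How it is judged:
On the way:
1. both clips have ridden up onto the glass (value of joint each of clip_left, clip_right above 0.06 rad and contact force between pale and clip_frame above 0.5 N), for 0.1 s.
At the end, for the whole second after the job is handed in: The pale section lies flat on the stage (within 2.5 mm and 0.04 rad), caught between the clips and the stop: both clips down again (below 0.035 rad) behind its near edge and the stop held in by 1.5 to 5.5 mm; released and at rest (value of joint each of clip_left, clip_right below 0.035 rad and value of joint stop between 0.0015 and 0.0055 m and z of pale_slab in the frame of stage_top below 0.0245 m and angle between pale_slab's own z axis and vertical below 0.04 rad and linear speed of pale below 0.01 m/s); the robot touches nothing.
It fails at once if the glass pressed on the stage with more than 50 N (contact force between pale and stage above 50 N).
It fails at once if the section dropped or rushed onto the stage: faster than 0.4 m/s within 28 mm of resting on it (linear speed of pale above 0.4 m/s and horizontal distance between pale_slab and stage_top below 0.16 m and z of pale_slab in the frame of stage_top between 0 and 0.05 m).
It fails at once if the glass driven against the stop or clips with more than 22 N (contact force between pale and clip_frame above 22 N).
It fails at once if the dark section, the loupe or the bottle moved more than 15 mm (distance of any of dark_slab, loupe, dropper from where it was at the start of the episode above 0.015 m).
It also fails if it takes over 70 s, if anything falls off the work surface, if the arm or the gripper's body presses on something with over 40 N, if the wrist force passes 120 N, or if a joint passes its speed limit or range.

ROBOT

A 6-joint arm with a two-finger parallel gripper is mounted at the origin on the work surface. World frame = base frame: x ahead of the robot, y to its left, z up, the work surface at z = 0. Lengths are in m, angles in rad, forces in N, time in s.
With the tool pointing down it reaches from about 0.35 to 0.85 m from the base axis. Payload 8.1 kg.
Tool frame: the origin (TCP) lies on the centre line of the jaws, within the pads' length; the fingertips stand 25 mm ahead of it and the grasp point (between the pads) lies 6 mm ahead of it; y points along the fingers, z is the direction in which the jaws open and shut, and the axes are right-handed (so a half turn about y gives the same grasp; the last joint's range is limited). The gripper opens to 93 mm and grips with 3 to 60 N. Pads are 15 mm wide; open, the fingers measure 128 mm over their backs; the gripper's body (75 mm by 188 mm) begins 65 mm behind the grasp point.
Start: joints at [1.121, 0.13, 1.488, -0, 1.523, -0.085], TCP at [0.214, 0.561, 0.217] pointing down, gripper open.
Joint ranges: [-2.96, 2.96], [-0.89, 2.26], [0.02, 2.5], [-1.34, 4.48], [0, 2.73], [-2.66, 2.66]. Speed limits (rad/s): [2.39, 2.39, 2.79, 3.14, 3.14, 3.14].

INTERFACE

Orientations are given as a rotation vector (axis times angle).
In Python, from plant import get_obs, eyes, workorder gives the robot as it stands. The module is installed in compiled form; this text tells all that it offers.
- The arm moves only by the tool play_rows, never from a script. Its argument "increments" is a list of rows, each an object of numbers: "gripper": the opening, from -1 (shut) to 1 (fully open); "dx", "dy", "dz": the shift along the world's x, y, z each as a share of 0.05 m, from -1 to 1; "yaw": the turn about the world's z as a share of 90 degrees, from -1 to 1. In form: [{"gripper": .., "dx": .., "dy": .., "dz": .., "yaw": ..}, ...]. A call has 1 to 20 rows; each row shifts and turns the commanded pose from where the row before left it; what a row does not reach is not made up. A row lasts 1/12 s, in which the tool goes at most 41.7 mm and 7.16 degrees, less where a joint would pass 70% of its speed; a pose out of reach is approached as far as the arm can. A call with a number of a shift or a turn outside -1 to 1 is refused whole. A call with a gripper value outside its range is refused whole. The fingers move at their own pace and stop on an object; the grip force is fixed at half the most. Time passes only in rows, so rows that do not move let the fingers close. It gives the time, the measured TCP pose, the force and the opening at its end, in the units of the state.
- get_obs(): the state, without advancing time (a new reading comes with each control period).
- eyes.capture(name): name is "side" or "top"; returns the picture (480x640x3 uint8, red, green, blue); there is no depth.
- eyes.camera_model(name): a dict with "mtx" (3x3 intrinsics, pixels), "k1" (the pictures are not rectified: a ray, as slopes to the right and down, at radius r is drawn at 1 + k1 r^2 times it, then the intrinsics apply), "R" (3x3) and "t" (3): a world point X has camera coordinates R X + t. Camera axes: x right, y down, z forward; pixel columns grow to the right and rows downward; lengths in m; the calibration is good to about 2 mm. A picture is of the moment at which its call begins. camera_model takes no time and is no camera call.
- workorder.close_job(): hands the job in, once; it reports no verdict.
The state is a dict: "time_s": time; "joints": joint angles; "qvel": joint speeds; "tau": joint torques, N m; "tcp_pos": TCP position; "eef_rot": TCP orientation; "wrist_force": force on the tool from outside, world axes, zero at the start; "torque": the same for the moment, N m; "opening": finger opening in m.
Only numpy, scipy, OpenCV 4.12 (cv2) and the standard library are available. Lean on these libraries where they do the work, as an engineer would, in place of code of your own. Each camera call takes 0.05 s, during which the arm holds its last target. There are 200 camera calls.

## Working session

There is one attempt and no reset: what is moved stays moved. The work goes in short steps, Python scripts to look and compute and a tool call to move; the robot and the scene stay as the last step left them, time stands still between calls to the robot, and variables do not carry over. Pictures are saved under pics/ and viewed, about 8 in all and at most 12, crops included, and the job is handed in when it is done.

Besides the shell and the picture viewer there is one more tool, called after "Request:" as name([rows], argument=value, ...), one row to a line, values as JSON. play_rows: Moves the arm, as the interface text tells. Shift numbers are shares of 0.05 m and turn numbers shares of 90 degrees, none past 1 either way. Its arguments: {"type":"object","properties":{"increments":{"type":"array","items":{"type":"object","properties":{"gripper":{"type":"number"},"dx":{"type":"number"},"dy":{"type":"number"},"dz":{"type":"number"},"yaw":{"type":"number"}}}}},"required":["increments"]}

```bash
mkdir -p pics; cat > h.py <<'E'
import numpy as np, cv2
from plant import get_obs, eyes, workorder
def snap(n,f,crop=None,s=1):
    im=eyes.capture(n); 
    np.save('pics/'+f+'.npy',im)
    o=im if crop is None else im[crop[1]:crop[3],crop[0]:crop[2]]
    cv2.imwrite('pics/'+f+'.png',cv2.resize(o[:,:,::-1],None,fx=s,fy=s,interpolation=cv2.INTER_CUBIC)); return im
def ray(n,u,v):
    c=eyes.camera_model(n);K=np.array(c['mtx']);R=np.array(c['R']);t=np.array(c['t']);k=c['k1']
    p=cv2.undistortPoints(np.array([[[u,v]]],float),K,np.array([k,0,0,0.]))[0,0]
    return -R.T@t, R.T@np.array([p[0],p[1],1])
def onz(n,u,v,z):
    o,d=ray(n,u,v); return o+d*(z-o[2])/d[2]
def proj(n,X):
    c=eyes.camera_model(n);K=np.array(c['mtx']);R=np.array(c['R']);t=np.array(c['t']);k=c['k1']
    p=R@np.array(X)+t;x=p[:2]/p[2];x=x*(1+k*(x@x));return K[:2,:2]@x+K[:2,2]
E
python3 - <<'E'
from h import *
a=snap('top','t0');b=snap('side','s0')
for n in('top','side'):
    c=eyes.camera_model(n);print(n,np.round(-np.array(c['R']).T@np.array(c['t']),3),np.array(c['mtx'])[0,0],c['k1'])
print(get_obs())
E
```

```text
top [ 0.543 -0.104  0.986] 434.5074148839644 -0.013535628863956399
side [ 0.144 -0.585  0.684] 488.17109763051633 -0.05465581708118438
{'time_s': 0.1, 'joints': array([ 1.12061164e+00,  1.31107296e-01,  1.48914801e+00, -8.25989072e-06,
        1.52301304e+00, -8.54068789e-02]), 'qvel': array([-2.00394633e-04, -1.55013557e-03, -3.45639214e-04,  6.73295383e-04,
        1.27552259e-05,  5.25976347e-05]), 'tau': array([ 1.98047259e-03, -5.61340785e+01, -4.93095410e+01,  7.71925575e-02,
        2.92622525e-02, -1.01314536e-04]), 'tcp_pos': array([0.21380619, 0.56006211, 0.21569171]), 'eef_rot': array([-1.55340338,  0.28661536, -0.2859281 ]), 'wrist_force': array([ 0.36946251, -0.47880566, -0.04562814]), 'torque': array([ 0.00460148, -0.05872467,  0.02456381]), 'opening': 0.09272853199783834}
```

View pics/t0.png

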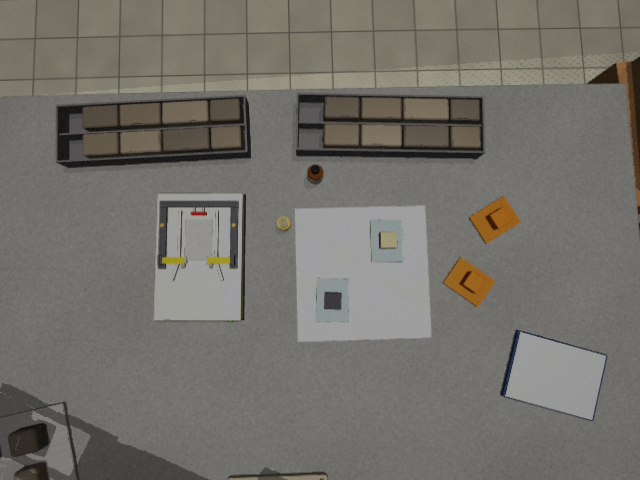

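View pics/s0.png

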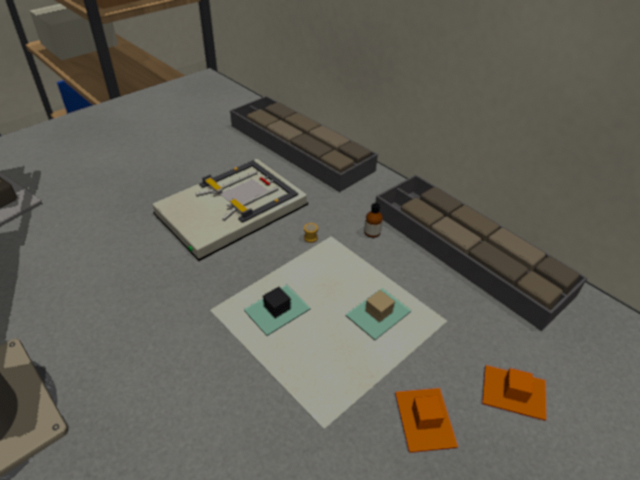

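Top view (up = +x, left = +y): pale slab at about (388,240), dark at (333,300), stage x 155–243, y 194–320 with yellow clips at row 260 and the red stop at (199,213). Loupe is at (284,223), bottle at (315,173). Side view agrees: pale slab at (379,305).

```bash
python3 - <<'E'
from h import *
a=np.load('pics/t0.npy');b=np.load('pics/s0.npy')
def blobs(im,m,box,mina=20):
    mm=np.zeros_like(m,np.uint8);x0,y0,x1,y1=box;mm[y0:y1,x0:x1]=m[y0:y1,x0:x1]
    cs,_=cv2.findContours(mm,cv2.RETR_EXTERNAL,cv2.CHAIN_APPROX_NONE)
    return sorted([c for c in cs if cv2.contourArea(c)>mina],key=cv2.contourArea)[::-1]
h=cv2.cvtColor(a,cv2.COLOR_RGB2HSV).astype(int)
print('px slab',a[240,388],'glass',a[225,378],'paper',a[300,400],'stage',a[300,200],'yel',a[260,172],'red',a[213,199])
# slab top pale
hb=h
def rep(name,m,box,z):
    for c in blobs(a,m,box)[:3]:
        r=cv2.minAreaRect(c);bx=cv2.boxPoints(r)
        P=np.array([onz('top',u,v,z)[:2] for u,v in bx]);C=P.mean(0)
        e=[P[1]-P[0],P[2]-P[1]]
        print(name,np.round(r[0],1),np.round(r[1],1),'C',C.round(4),'sides',[ (round(np.linalg.norm(x),4),round(np.degrees(np.arctan2(x[1],x[0])),1)) for x in e])
rep('slab',(h[...,0]<35)&(h[...,1]>50)&(h[...,2]>120),(365,215,410,268),.038)
rep('glass',(h[...,1]>22)&(h[...,2]>60),(360,210,412,272),.006)
rep('darkglass',(h[...,1]>22)&(h[...,2]>0),(310,270,356,330),.006)
rep('stage',(h[...,2]>170)&(h[...,1]<40),(140,180,250,330),.03)
rep('yel',(h[...,0]>20)&(h[...,0]<33)&(h[...,1]>150),(150,240,250,275),.05)
rep('red',((h[...,0]<8)|(h[...,0]>172))&(h[...,1]>150),(180,200,220,225),.037)
E
python3 - <<'E'
import sys;sys.path.insert(0,'.')
import numpy as np,cv2
a=np.load('pics/t0.npy')
cv2.imwrite('pics/t0c.png',cv2.resize(a[185:330,145:415,::-1],None,fx=2.9,fy=2.9,interpolation=cv2.INTER_CUBIC))
E
```

```text
px slab [159 152 120] glass [137 149 147] paper [160 160 161] stage [159 160 153] yel [158 146  39] red [155  29  23]
slab [388.5 239.5] [15. 15.] C [ 0.6128 -0.2578] sides [(np.float64(0.033), np.float64(-91.4)), (np.float64(0.033), np.float64(177.7))]
glass [388. 239.] [18. 18.] C [ 0.6164 -0.2619] sides [(np.float64(0.0409), np.float64(-2.1)), (np.float64(0.041), np.float64(-91.4))]
yel [172.5 260. ] [ 6. 21.] C [0.5796 0.2097] sides [(np.float64(0.045), np.float64(-91.5)), (np.float64(0.0129), np.float64(-179.9))]
yel [218.5 260. ] [ 6. 21.] C [0.5771 0.1113] sides [(np.float64(0.045), np.float64(-91.5)), (np.float64(0.0129), np.float64(179.6))]
red [198.5 213. ] [ 2. 15.] C [0.6817 0.1576] sides [(np.float64(0.0329), np.float64(-91.4)), (np.float64(0.0044), np.float64(179.9))]
```

View pics/t0c.png

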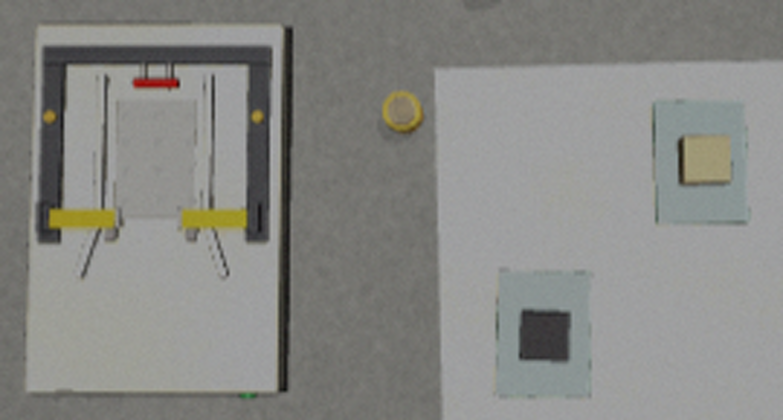

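Crop (×2.9): stage corners (37,25),(284,25),(277,392),(26,390); pale glass corners (655,100),(747,102),(748,223),(656,223); red bar front at row ~87; clips at rows 209–227, noses to row 241; funnel ends (82,277),(227,277).

```bash
python3 - <<'E'
from h import *
def c(n,pts,z):
    P=np.array([onz('top',x/2.9+145-.3,y/2.9+185-.3,z)[:2] for x,y in pts]);print(n,P.mean(0).round(4),P.round(4).tolist())
    for i in range(len(P)-1):
        d=P[i+1]-P[i];print('  ',round(np.hypot(*d),4),round(np.degrees(np.arctan2(d[1],d[0])),2))
c('stage',[(37,25),(284,25),(277,392),(26,390)],.03)
c('glass',[(655,100),(747,102),(748,223),(656,223)],.006)
c('slabtop',[(682,135),(731,135),(731,184),(682,184)],.038)
c('redfront',[(134,87),(179,87)],.037)
c('clips',[(50,227),(115,227),(182,227),(247,227)],.05)
c('noses',[(111,241),(192,241)],.05)
c('mouth',[(82,277),(227,277)],.038)
c('par',[(103,75),(211,75)],.038)
for p in [(.543,.16,.03),(.613,-.258,.038)]: print(proj('side',p),proj('top',p))
# slab centre in side view: top face
b=np.load('pics/s0.npy');cv2.imwrite('pics/s0c.png',cv2.resize(np.hstack([b[150:260,145:315,::-1],np.pad(b[250:345,340:420,::-1],((0,15),(0,0),(0,0)))]),None,fx=3,fy=3,interpolation=cv2.INTER_CUBIC))
E
```

```text
stage [0.5885 0.1596] [[0.7291, 0.2505], [0.7245, 0.0617], [0.4469, 0.0696], [0.4533, 0.2567]]
   0.1889 -91.4
   0.2777 178.36
   0.1872 88.04
glass [ 0.6131 -0.2586] [[0.6625, -0.2239], [0.6592, -0.2962], [0.5643, -0.293], [0.5662, -0.2212]]
   0.0724 -92.65
   0.0949 178.06
   0.0718 88.5
slabtop [ 0.6124 -0.2574] [[0.6314, -0.2395], [0.6305, -0.2767], [0.5933, -0.2752], [0.5943, -0.2381]]
   0.0372 -91.43
   0.0372 177.66
   0.0371 88.53
redfront [0.678  0.1572] [[0.6784, 0.1742], [0.6775, 0.1402]]
   0.034 -91.42
clips [0.5719 0.1596] [[0.5738, 0.2323], [0.5725, 0.1844], [0.5713, 0.1349], [0.57, 0.087]]
   0.048 -91.46
   0.0494 -91.46
   0.048 -91.47
noses [0.5615 0.1574] [[0.5623, 0.1873], [0.5608, 0.1276]]
   0.0597 -91.47
mouth [0.5349 0.1586] [[0.5363, 0.2126], [0.5335, 0.1046]]
   0.108 -91.48
par [0.687  0.1566] [[0.688, 0.1974], [0.686, 0.1158]]
   0.0816 -91.42
[214.79837731 206.05689075] [198.33989139 276.45743625]
[382.72098811 298.9976417 ] [388.59641124 239.4017575 ]
```

View pics/s0c.png

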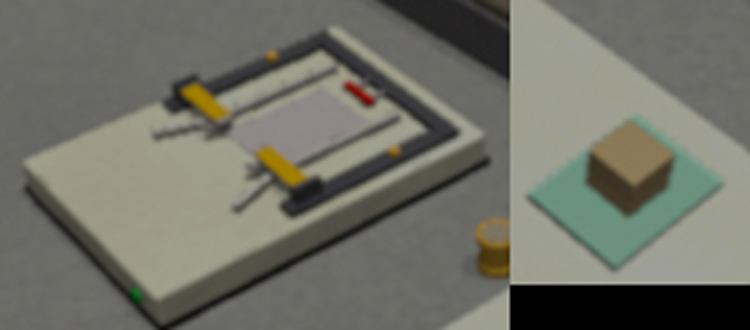

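Side crops: stage corners (333,28),(487,132),(162,300),(25,163); slab top (630,120),(674,157),(632,182),(588,152); glass corners (640,115),(722,183),(615,269),(528,195). Red bar at (360,93).

```bash
python3 - <<'E'
from h import *
def c(n,pts,z,ox,oy):
    P=np.array([onz('side',x/3+ox-.3,y/3+oy-.3,z)[:2] for x,y in pts]);print(n,P.mean(0).round(4),P.round(4).tolist())
    for i in range(len(P)-1):
        d=P[i+1]-P[i];print('  ',round(np.hypot(*d),4),round(np.degrees(np.arctan2(d[1],d[0])),2))
c('stage',[(333,28),(487,132),(162,300),(25,163)],.03,145,150)
c('slab',[(630,120),(674,157),(632,182),(588,152)],.038,170,250)
c('glass',[(640,115),(722,183),(615,269),(528,195)],.006,170,250)
c('red',[(345,84),(374,103)],.037,145,150)
E
```

```text
stage [0.5828 0.1581] [[0.7193, 0.2491], [0.7212, 0.0633], [0.444, 0.0664], [0.4467, 0.2534]]
   0.1858 -89.43
   0.2771 179.36
   0.1869 89.18
slab [ 0.6069 -0.2572] [[0.6251, -0.2399], [0.623, -0.2761], [0.591, -0.2724], [0.5885, -0.2404]]
   0.0363 -93.3
   0.0322 173.45
   0.0321 94.56
glass [ 0.6071 -0.2584] [[0.6567, -0.2241], [0.6529, -0.2934], [0.5591, -0.2932], [0.5598, -0.2228]]
   0.0694 -93.13
   0.0939 179.87
   0.0704 89.43
red [0.6742 0.1555] [[0.6735, 0.1723], [0.6749, 0.1386]]
   0.0337 -87.52
```

```bash
python3 - <<'E'
from h import *
from scipy.spatial.transform import Rotation as R
o=get_obs();M=R.from_rotvec(o['eef_rot']).as_matrix();print(M.round(3));print(o['tcp_pos'],np.degrees(np.arctan2(M[1,2],M[0,2])))
E
```

```text
[[ 0.934 -0.001  0.357]
 [-0.357 -0.002  0.934]
 [-0.    -1.    -0.002]]
[0.21380619 0.56006211 0.21569171] 69.09980034226987
```

Request:
play_rows([
  {"gripper": 1,"dx": 0.33,"dy": -0.68,"dz": 0,"yaw": -0.039},
  {"gripper": 1,"dx": 0.33,"dy": -0.68,"dz": 0,"yaw": -0.039},
  {"gripper": 1,"dx": 0.33,"dy": -0.68,"dz": 0,"yaw": -0.039},
  {"gripper": 1,"dx": 0.33,"dy": -0.68,"dz": 0,"yaw": -0.039},
  {"gripper": 1,"dx": 0.33,"dy": -0.68,"dz": 0,"yaw": -0.039},
  {"gripper": 1,"dx": 0.33,"dy": -0.68,"dz": 0,"yaw": -0.039},
  {"gripper": 1,"dx": 0.33,"dy": -0.68,"dz": 0,"yaw": -0.039},
  {"gripper": 1,"dx": 0.33,"dy": -0.68,"dz": 0,"yaw": -0.039},
  {"gripper": 1,"dx": 0.33,"dy": -0.68,"dz": 0,"yaw": -0.039},
  {"gripper": 1,"dx": 0.33,"dy": -0.68,"dz": 0,"yaw": -0.039},
  {"gripper": 1,"dx": 0.33,"dy": -0.68,"dz": 0,"yaw": -0.039},
  {"gripper": 1,"dx": 0.33,"dy": -0.68,"dz": 0,"yaw": -0.039},
  {"gripper": 1,"dx": 0.33,"dy": -0.68,"dz": 0,"yaw": -0.039},
  {"gripper": 1,"dx": 0.33,"dy": -0.68,"dz": 0,"yaw": -0.039},
  {"gripper": 1,"dx": 0.33,"dy": -0.68,"dz": 0,"yaw": -0.039},
  {"gripper": 1,"dx": 0.33,"dy": -0.68,"dz": 0,"yaw": -0.039},
  {"gripper": 1,"dx": 0.33,"dy": -0.68,"dz": 0,"yaw": -0.039},
  {"gripper": 1,"dx": 0.33,"dy": -0.68,"dz": 0,"yaw": -0.039},
  {"gripper": 1,"dx": 0.33,"dy": -0.68,"dz": 0,"yaw": -0.039},
  {"gripper": 1,"dx": 0.33,"dy": -0.68,"dz": 0,"yaw": -0.039},
])

```text
time_s: 1.77
tcp_pos: [0.5443, -0.1214, 0.2161]
eef_rot: [-1.199, 1.226, -1.225]
wrist_force: [0.3, 0.1, -0.0]
opening: 0.0931
```

Request:
play_rows([
  {"gripper": 1,"dx": 0.33,"dy": -0.685,"dz": 0},
  {"gripper": 1,"dx": 0.33,"dy": -0.685,"dz": -0.1},
  {"gripper": 1,"dx": 0.33,"dy": -0.685,"dz": -0.3},
  {"gripper": 1,"dx": 0.33,"dy": -0.685,"dz": -0.3},
  {"gripper": 1,"dx": 0,"dy": 0,"dz": -0.5},
  {"gripper": 1,"dx": 0,"dy": 0,"dz": -0.5},
  {"gripper": 1,"dx": 0,"dy": 0,"dz": -0.3},
  {"gripper": 1},
  {"gripper": 1},
])

```text
validation failed for argument at $.in...
```

```bash
python3 - <<'E'
from h import *
from scipy.spatial.transform import Rotation as R
o=get_obs();M=R.from_rotvec(o['eef_rot']).as_matrix();p=o['tcp_pos'];print(p,np.degrees(np.arctan2(M[1,2],M[0,2])))
a=snap('top','t1');b=snap('side','s1')
A=cv2.resize(a[190:290,340:440,::-1],None,fx=4,fy=4);B=cv2.resize(b[200:350,310:460,::-1],None,fx=2.67,fy=2.67)[:400,:400]
cv2.imwrite('pics/c1.png',np.hstack([A,B]))
print('tip proj side',proj('side',p+[0,0,-.025]),'fingers',[proj('side',p+[s*.0465,0,-.025]).round(1) for s in(-1,1)],'top',proj('top',p),)
E
```

```text
[ 0.54426505 -0.12135569  0.21612591] -1.2918345465276817
tip proj side [301.15147982 209.35874885] fingers [array([278.6, 221.7]), array([322.4, 197.8])] top [329.03560594 272.26799376]
```

View pics/c1.png

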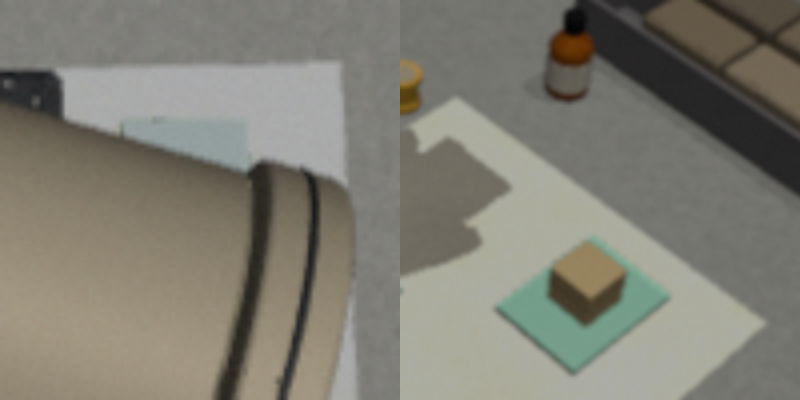

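The move was refused (probably a row lacking fields), so that view shows only the unmoved arm over the top view. I'll resend it with full rows.

Request:
play_rows([
  {"gripper": 1,"dx": 0.33,"dy": -0.685,"dz": 0,"yaw": 0},
  {"gripper": 1,"dx": 0.33,"dy": -0.685,"dz": -0.1,"yaw": 0},
  {"gripper": 1,"dx": 0.33,"dy": -0.685,"dz": -0.3,"yaw": 0},
  {"gripper": 1,"dx": 0.33,"dy": -0.685,"dz": -0.3,"yaw": 0},
  {"gripper": 1,"dx": 0,"dy": 0,"dz": -0.5,"yaw": 0},
  {"gripper": 1,"dx": 0,"dy": 0,"dz": -0.5,"yaw": 0},
  {"gripper": 1,"dx": 0,"dy": 0,"dz": -0.3,"yaw": 0},
  {"gripper": 1,"dx": 0,"dy": 0,"dz": 0,"yaw": 0},
  {"gripper": 1,"dx": 0,"dy": 0,"dz": 0,"yaw": 0},
])

```text
time_s: 2.62
tcp_pos: [0.609, -0.2555, 0.1153]
eef_rot: [-1.201, 1.226, -1.22]
wrist_force: [0.3, 0.0, 0.5]
opening: 0.0929
```

```bash
python3 - <<'E'
from h import *
from scipy.spatial.transform import Rotation as R
o=get_obs();M=R.from_rotvec(o['eef_rot']).as_matrix();p=o['tcp_pos'];print(p,np.degrees(np.arctan2(M[1,2],M[0,2])))
b=snap('side','s1',(290,190,460,340),4)
for s in (-1,1):
    q=proj('side',p+[s*.0465,0,-.025]);print('pad tip',q,(q-[290,190])*4)
E
```

```text
[ 0.60902681 -0.25546276  0.11533286] -1.0692012352964593
pad tip [364.22726641 292.66648805] [296.90906564 410.66595222]
pad tip [401.57564292 265.60049504] [446.30257168 302.40198018]
```

View pics/s1.png

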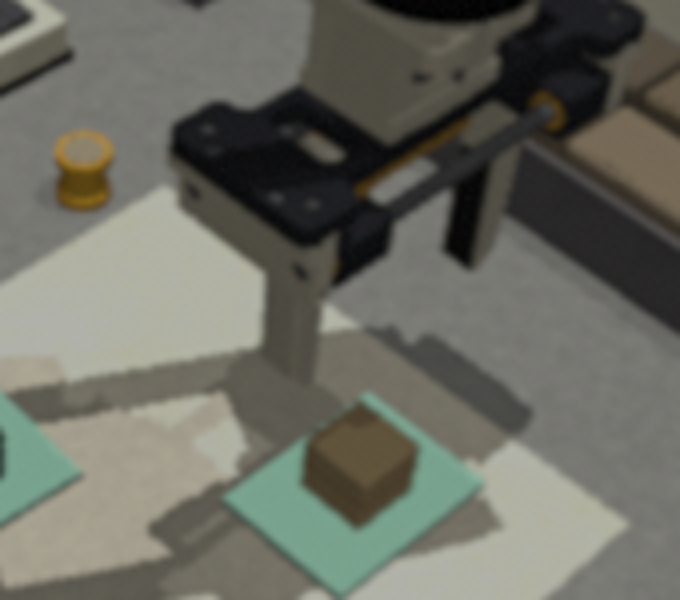

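Side crop (×4): finger pads' lower ends at (305,375) and (461,262), about 36–40 crop px above the predicted tips; slab top centred at (360,440). I'll go down part-way and look again.

Request:
play_rows([
  {"gripper": 1,"dx": 0.02,"dy": -0.04,"dz": -0.3,"yaw": 0},
  {"gripper": 1,"dx": 0.0,"dy": 0,"dz": -0.4,"yaw": 0},
  {"gripper": 1,"dx": 0,"dy": 0,"dz": -0.4,"yaw": 0},
  {"gripper": 1,"dx": 0,"dy": 0,"dz": -0.2,"yaw": 0},
  {"gripper": 1,"dx": 0,"dy": 0,"dz": 0,"yaw": 0},
  {"gripper": 1,"dx": 0,"dy": 0,"dz": 0,"yaw": 0},
])

```text
time_s: 3.17
tcp_pos: [0.611, -0.2584, 0.0517]
eef_rot: [-1.2, 1.223, -1.223]
wrist_force: [-0.8, -0.4, 0.3]
opening: 0.0928
```

```bash
python3 - <<'E'
from h import *
from scipy.spatial.transform import Rotation as R
o=get_obs();M=R.from_rotvec(o['eef_rot']).as_matrix();p=o['tcp_pos'];print(p,np.degrees(np.arctan2(M[1,2],M[0,2])),o['wrist_force'])
b=snap('side','s2',(320,230,440,340),5)
for s in (-1,1):
    q=proj('side',p+[s*.0465,0,-.025]);print('pad tip',q,(q-[320,230])*5)
E
```

```text
[ 0.61103815 -0.25838693  0.05174733] -1.0938781644385984 [-0.7966197  -0.3743828   0.26029685]
pad tip [363.11388171 317.8156334 ] [215.56940853 439.078167  ]
pad tip [398.73146881 290.71410229] [393.65734406 303.57051147]
```

View pics/s2.png

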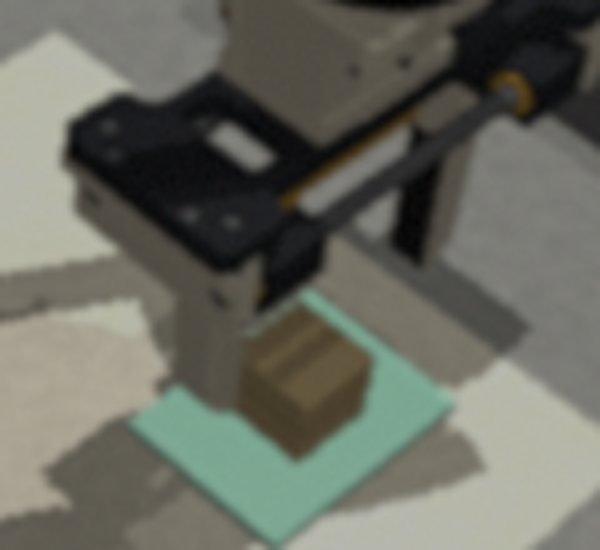

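Side crop (×5): left finger's lowest corner at (218,410), right finger's inner pad corner at (420,265); glass corners (308,290),(455,405),(278,547),(130,422); slab top between them.

```bash
python3 - <<'E'
from h import *
p=get_obs()['tcp_pos']
for X in [(.547,-.266,.027),(.6575,-.266,.027),(.6575,-.251,.027),(.7,-.258,.027)]:
  print(X,((proj('side',X)-[320,230])*5).round(0))
# gripper-body references: TCP z offsets
for z in (.027,.04,.05,.06,.1165):
  print(z,((proj('side',(.6575,-.266,z))-[320,230])*5).round(0),((proj('side',(.547,-.266,z))-[320,230])*5).round(0))
for X in [(.6575,-.223,.006),(.66,-.295,.006),(.565,-.295,.006)]: print(X,((proj('side',X)-[320,230])*5).round(0))
E
```

```text
(0.547, -0.266, 0.027) [196. 479.]
(0.6575, -0.266, 0.027) [410. 315.]
(0.6575, -0.251, 0.027) [378. 292.]
(0.7, -0.258, 0.027) [468. 245.]
0.027 [410. 315.] [196. 479.]
0.04 [415. 291.] [199. 455.]
0.05 [419. 272.] [201. 436.]
0.06 [423. 252.] [204. 417.]
0.1165 [446. 137.] [218. 301.]
(0.6575, -0.223, 0.006) [314. 287.]
(0.66, -0.295, 0.006) [468. 396.]
(0.565, -0.295, 0.006) [289. 541.]
```

Request:
play_rows([
  {"gripper": 1,"dx": 0,"dy": 0,"dz": -0.1,"yaw": 0},
  {"gripper": 1,"dx": 0,"dy": 0,"dz": -0.1,"yaw": 0},
  {"gripper": 1,"dx": 0,"dy": 0,"dz": -0.1,"yaw": 0},
  {"gripper": 1,"dx": 0,"dy": 0,"dz": 0,"yaw": 0},
  {"gripper": 0.2,"dx": 0,"dy": 0,"dz": 0,"yaw": 0},
  {"gripper": 0.2,"dx": 0,"dy": 0,"dz": 0,"yaw": 0},
  {"gripper": 0.2,"dx": 0,"dy": 0,"dz": 0,"yaw": 0},
])

```text
time_s: 3.8
tcp_pos: [0.6112, -0.2586, 0.0369]
eef_rot: [-1.2, 1.223, -1.224]
wrist_force: [-0.1, 0.5, 0.0]
opening: 0.0776
```

```bash
python3 - <<'E'
from h import *
o=get_obs();print(o['tcp_pos'],o['wrist_force'],o['torque'],o['opening'])
b=snap('side','s3',(320,230,440,340),5)
E
```

```text
[ 0.61121462 -0.25855964  0.03691001] [-0.10684648  0.49266593  0.01760587] [-0.07887726  0.063338   -0.00090459] 0.07763107404376732
```

View pics/s3.png

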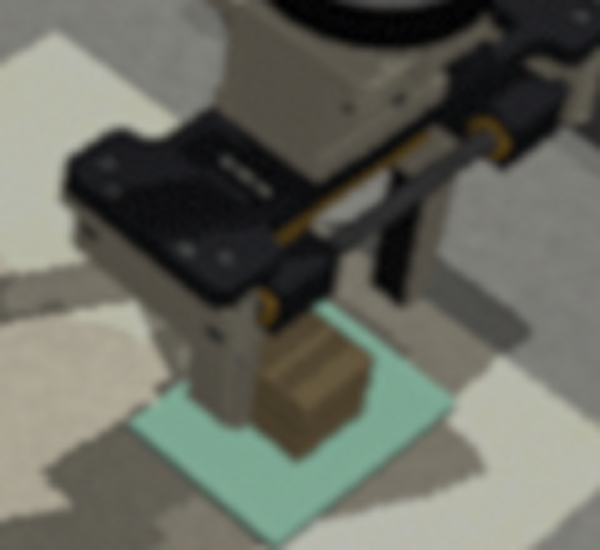

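Side crop: the left finger's bottom (195–238, 395–425) still looks well above the glass, about 20 mm higher than the stated geometry says. I'll feel downward in small steps.

Request:
play_rows([
  {"gripper": 0.2,"dx": 0,"dy": 0,"dz": -0.04,"yaw": 0},
  {"gripper": 0.2,"dx": 0,"dy": 0,"dz": -0.04,"yaw": 0},
  {"gripper": 0.2,"dx": 0,"dy": 0,"dz": -0.02,"yaw": 0},
  {"gripper": 0.2,"dx": 0,"dy": 0,"dz": 0,"yaw": 0},
])

```text
time_s: 4.18
tcp_pos: [0.6107, -0.2583, 0.0311]
eef_rot: [-1.2, 1.224, -1.223]
wrist_force: [-0.1, -0.6, -0.6]
opening: 0.0564
```

Request:
play_rows([
  {"gripper": 0.2,"dx": 0,"dy": 0,"dz": -0.02,"yaw": 0},
  {"gripper": 0.2,"dx": 0,"dy": 0,"dz": -0.02,"yaw": 0},
  {"gripper": 0.2,"dx": 0,"dy": 0,"dz": 0,"yaw": 0},
])

```text
time_s: 4.43
tcp_pos: [0.6109, -0.2584, 0.0294]
eef_rot: [-1.2, 1.224, -1.223]
wrist_force: [0.7, -0.3, 0.0]
opening: 0.0557
```

Request:
play_rows([
  {"gripper": 0.2,"dx": 0,"dy": 0,"dz": -0.03,"yaw": 0},
  {"gripper": 0.2,"dx": 0,"dy": 0,"dz": -0.03,"yaw": 0},
  {"gripper": 0.2,"dx": 0,"dy": 0,"dz": 0,"yaw": 0},
])

```text
time_s: 4.68
tcp_pos: [0.6108, -0.2584, 0.0262]
eef_rot: [-1.2, 1.224, -1.223]
wrist_force: [0.0, 0.2, -0.5]
opening: 0.0555
```

Request:
play_rows([
  {"gripper": 0.2,"dx": 0,"dy": 0,"dz": -0.03,"yaw": 0},
  {"gripper": 0.2,"dx": 0,"dy": 0,"dz": -0.03,"yaw": 0},
  {"gripper": 0.2,"dx": 0,"dy": 0,"dz": -0.03,"yaw": 0},
  {"gripper": 0.2,"dx": 0,"dy": 0,"dz": 0,"yaw": 0},
])

```text
time_s: 5.02
tcp_pos: [0.6107, -0.2583, 0.0216]
eef_rot: [-1.2, 1.224, -1.223]
wrist_force: [-1.4, -0.4, -0.5]
opening: 0.0558
```

```bash
python3 - <<'E'
from h import *
o=get_obs();print(o['tcp_pos'],o['wrist_force'],o['torque'],o['opening'])
b=snap('side','s4',(320,230,440,340),5)
E
```

```text
[ 0.6107486  -0.25832489  0.02160183] [-1.40414474 -0.40872847 -0.48414726] [-0.06764154  0.0548417  -0.02636331] 0.055801844677533304
```

View pics/s4.png

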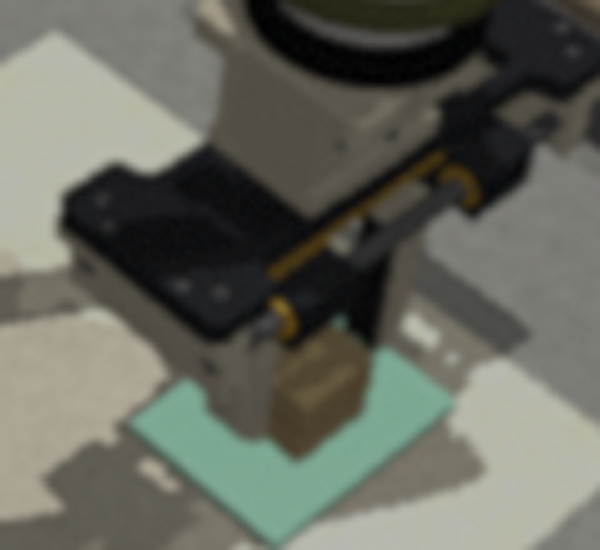

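The fingers now straddle the slab, with tips about 10 mm above the glass (left tip (215–262, 408–438), slab foot (298,460)). That's about 20 mm higher than the stated geometry. Closing.

Request:
play_rows([
  {"gripper": -0.5,"dx": 0,"dy": 0,"dz": 0,"yaw": 0},
  {"gripper": -0.5,"dx": 0,"dy": 0,"dz": 0,"yaw": 0},
  {"gripper": -0.5,"dx": 0,"dy": 0,"dz": 0,"yaw": 0},
  {"gripper": -0.5,"dx": 0,"dy": 0,"dz": 0,"yaw": 0},
  {"gripper": -0.5,"dx": 0,"dy": 0,"dz": 0,"yaw": 0},
  {"gripper": -0.5,"dx": 0,"dy": 0,"dz": 0,"yaw": 0},
  {"gripper": -0.5,"dx": 0,"dy": 0,"dz": 0,"yaw": 0},
  {"gripper": -0.5,"dx": 0,"dy": 0,"dz": 0,"yaw": 0},
])

```text
time_s: 5.73
tcp_pos: [0.6111, -0.2585, 0.0222]
eef_rot: [-1.2, 1.223, -1.223]
wrist_force: [-0.7, 0.8, 1.2]
opening: 0.0361
```

Request:
play_rows([
  {"gripper": -0.5,"dx": 0,"dy": 0,"dz": 0.1,"yaw": 0},
  {"gripper": -0.5,"dx": 0,"dy": 0,"dz": 0.2,"yaw": 0},
  {"gripper": -0.5,"dx": 0,"dy": 0,"dz": 0.3,"yaw": 0},
  {"gripper": -0.5,"dx": 0,"dy": 0,"dz": 0.4,"yaw": 0},
  {"gripper": -0.5,"dx": 0,"dy": 0,"dz": 0.5,"yaw": 0},
  {"gripper": -0.5,"dx": 0,"dy": 0,"dz": 0.5,"yaw": 0},
  {"gripper": -0.5,"dx": 0,"dy": 0,"dz": 0.4,"yaw": 0},
  {"gripper": -0.5,"dx": 0,"dy": 0,"dz": 0.1,"yaw": 0},
  {"gripper": -0.5,"dx": 0,"dy": 0,"dz": 0,"yaw": 0},
  {"gripper": -0.5,"dx": 0,"dy": 0,"dz": 0,"yaw": 0},
])

```text
time_s: 6.57
tcp_pos: [0.611, -0.2584, 0.1472]
eef_rot: [-1.2, 1.223, -1.224]
wrist_force: [0.3, 0.1, -3.2]
opening: 0.0362
```

```bash
python3 - <<'E'
from h import *
o=get_obs();print(o['tcp_pos'],o['wrist_force'],o['torque'],o['opening'])
b=snap('side','s5',(320,130,440,340),2.5)
h=cv2.cvtColor(b,cv2.COLOR_RGB2HSV).astype(int)
m=((h[...,0]>65)&(h[...,0]<95)&(h[...,1]>50)).astype(np.uint8)
cs,_=cv2.findContours(m,cv2.RETR_EXTERNAL,cv2.CHAIN_APPROX_NONE)
for c in cs:
    if cv2.contourArea(c)>60:
        P=c[:,0].astype(float);print(cv2.contourArea(c),'L',P[P[:,0].argmin()],'R',P[P[:,0].argmax()],'T',P[P[:,1].argmin()],'B',P[P[:,1].argmax()])
p=o['tcp_pos']
for z in (p[2]-.0222+.006,): 
    for sx,sy in((-1,1),(1,1),(1,-1),(-1,-1)): print('pred',proj('side',(p[0]+sx*.048,p[1]+sy*.036,z)).round(1))
E
```

```text
[ 0.61101404 -0.25844189  0.14715756] [ 0.28715083  0.10243511 -3.16583082] [-0.1023289   0.09321211 -0.02766234] 0.036220710631061394
1119.0 L [245. 309.] R [309. 308.] T [285. 286.] B [266. 334.]
1058.0 L [352. 264.] R [422. 261.] T [405. 250.] B [382. 289.]
pred [351.6 263.9]
pred [391.3 237.4]
pred [424.7 259.9]
pred [385.3 289.2]
```

Section is held, level, and where predicted. Traversing to the open end of the stage.

Request:
play_rows([
  {"gripper": -0.5,"dx": -0.05,"dy": 0.2,"dz": 0,"yaw": 0},
  {"gripper": -0.5,"dx": -0.11,"dy": 0.42,"dz": 0,"yaw": 0},
  {"gripper": -0.5,"dx": -0.12,"dy": 0.44,"dz": 0,"yaw": 0},
  {"gripper": -0.5,"dx": -0.12,"dy": 0.44,"dz": 0,"yaw": 0},
  {"gripper": -0.5,"dx": -0.12,"dy": 0.44,"dz": 0,"yaw": 0},
  {"gripper": -0.5,"dx": -0.12,"dy": 0.44,"dz": 0,"yaw": 0},
  {"gripper": -0.5,"dx": -0.12,"dy": 0.44,"dz": 0,"yaw": 0},
  {"gripper": -0.5,"dx": -0.12,"dy": 0.44,"dz": 0,"yaw": 0},
  {"gripper": -0.5,"dx": -0.12,"dy": 0.44,"dz": 0,"yaw": 0},
  {"gripper": -0.5,"dx": -0.12,"dy": 0.44,"dz": 0,"yaw": 0},
  {"gripper": -0.5,"dx": -0.12,"dy": 0.44,"dz": 0,"yaw": 0},
  {"gripper": -0.5,"dx": -0.12,"dy": 0.44,"dz": 0,"yaw": 0},
  {"gripper": -0.5,"dx": -0.12,"dy": 0.44,"dz": 0,"yaw": 0},
  {"gripper": -0.5,"dx": -0.12,"dy": 0.44,"dz": 0,"yaw": 0},
  {"gripper": -0.5,"dx": -0.12,"dy": 0.44,"dz": 0,"yaw": 0},
  {"gripper": -0.5,"dx": -0.12,"dy": 0.44,"dz": 0,"yaw": 0},
  {"gripper": -0.5,"dx": -0.12,"dy": 0.44,"dz": 0,"yaw": 0},
  {"gripper": -0.5,"dx": -0.12,"dy": 0.44,"dz": 0,"yaw": 0},
  {"gripper": -0.5,"dx": -0.12,"dy": 0.44,"dz": 0,"yaw": 0},
  {"gripper": -0.5,"dx": -0.06,"dy": 0.22,"dz": 0,"yaw": 0},
])

```text
time_s: 8.28
tcp_pos: [0.4957, 0.1598, 0.1455]
eef_rot: [-1.203, 1.225, -1.221]
wrist_force: [0.2, 0.0, -1.7]
opening: 0.0358
```

Request:
play_rows([
  {"gripper": -0.5,"dx": 0,"dy": 0,"dz": -0.2,"yaw": 0},
  {"gripper": -0.5,"dx": 0,"dy": 0,"dz": -0.3,"yaw": 0},
  {"gripper": -0.5,"dx": 0,"dy": 0,"dz": -0.3,"yaw": 0},
  {"gripper": -0.5,"dx": 0,"dy": 0,"dz": -0.3,"yaw": 0},
  {"gripper": -0.5,"dx": 0,"dy": 0,"dz": -0.3,"yaw": 0},
  {"gripper": -0.5,"dx": 0,"dy": 0,"dz": -0.15,"yaw": 0},
  {"gripper": -0.5,"dx": 0,"dy": 0,"dz": 0,"yaw": 0},
  {"gripper": -0.5,"dx": 0,"dy": 0,"dz": 0,"yaw": 0},
])

```text
time_s: 8.95
tcp_pos: [0.4975, 0.1569, 0.0689]
eef_rot: [-1.202, 1.225, -1.223]
wrist_force: [0.3, 0.5, -2.0]
opening: 0.0358
```

```bash
python3 - <<'E'
from h import *
o=get_obs();print(o['tcp_pos'],o['eef_rot'],o['wrist_force'])
b=snap('side','s6');a=snap('top','t6')
A=cv2.resize(a[190:330,140:260,::-1],None,fx=3,fy=3,interpolation=cv2.INTER_CUBIC)
B=cv2.resize(b[155:265,145:310,::-1],None,fx=2.6,fy=2.6,interpolation=cv2.INTER_CUBIC)
B=np.pad(B,((0,420-B.shape[0]),(0,0),(0,0)))
cv2.imwrite('pics/c6.png',np.hstack([A,B]))
E
```

```text
[0.49747279 0.15690065 0.06889591] [-1.20150838  1.22461596 -1.22326688] [ 0.33879129  0.5350681  -1.96749028]
```

View pics/c6.png

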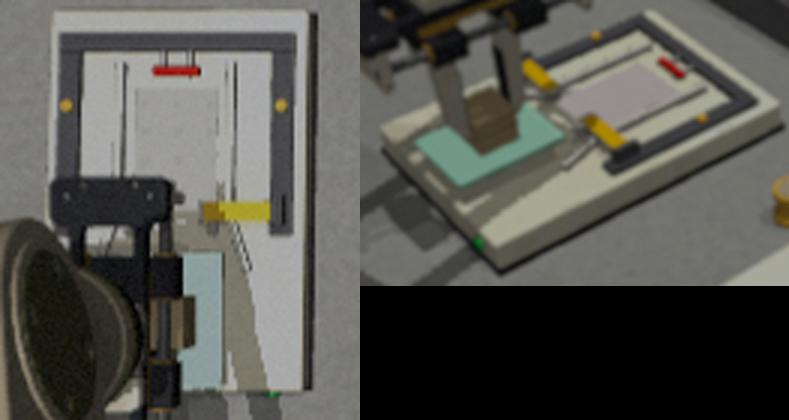

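Top crop (×3): held glass right edge at column ~223 (rows 252–388), leading edge row 252; right guide column 234, funnel end (249,270); right clip rows 202–220, nose to ~row 232. Side crop: glass just above the stage, level, ahead of the noses.

```bash
python3 - <<'E'
from h import *
def q(n,x,y,z): print(n,onz('top',x/3+140-.33,y/3+190-.33,z)[:2].round(4))
q('glass R lead',223,252,.053);q('glass R near',223,388,.053)
q('guideR far',237,65,.034);q('guideR mid',235,200,.034);q('guideL far',123,65,.034)
q('funnelR',249,270,.034);q('stage FL',53,12,.03);q('stage FR',307,12,.03);q('stage NR',303,390,.03)
q('nose',210,232,.045);q('clip edge',240,220,.05);q('stop front L',153,76,.037);q('stop front R',200,76,.037)
a=np.load('pics/t6.npy').astype(int)
print('glass row prof r=300 cols 205-230',a[300,205:230].sum(1).tolist())
print('r=315',a[315,205:230].sum(1).tolist()); print('r=280',a[280,205:230].sum(1).tolist())
t=np.load('pics/t0.npy').astype(int)
for r in (215,230,245): print('guides r',r,t[r,175:225].sum(1).tolist())
E
```

```text
glass R lead [0.5481 0.1203]
glass R near [0.4525 0.1208]
guideR far [0.6848 0.1141]
guideR mid [0.5857 0.116 ]
guideL far [0.6869 0.1976]
funnelR [0.5347 0.1061]
stage FL [0.7283 0.2507]
stage FR [0.7237 0.0631]
stage NR [0.4473 0.0687]
nose [0.5626 0.1315]
clip edge [0.5705 0.1088]
stop front L [0.6777 0.1748]
stop front R [0.6769 0.1404]
glass row prof r=300 cols 205-230 [364, 453, 459, 456, 452, 464, 463, 457, 453, 274, 353, 350, 353, 356, 359, 356, 350, 344, 354, 354, 509, 509, 507, 514, 502]
r=315 [455, 453, 451, 447, 454, 457, 452, 450, 456, 236, 344, 503, 500, 347, 359, 348, 359, 346, 349, 350, 351, 350, 349, 363, 502]
r=280 [455, 456, 457, 456, 453, 451, 455, 456, 458, 189, 356, 354, 355, 355, 355, 312, 288, 406, 421, 506, 509, 510, 510, 509, 506]
guides r 215 [462, 471, 465, 438, 466, 472, 193, 416, 470, 467, 471, 455, 463, 475, 465, 473, 387, 354, 353, 351, 351, 350, 359, 353, 361, 368, 357, 355, 245, 357, 359, 344, 479, 470, 474, 474, 469, 472, 473, 471, 312, 477, 466, 165, 470, 476, 485, 481, 483, 477]
guides r 230 [474, 469, 475, 466, 468, 388, 211, 456, 476, 465, 406, 423, 429, 436, 439, 436, 433, 434, 432, 433, 435, 433, 434, 430, 432, 432, 436, 426, 439, 435, 431, 428, 438, 439, 443, 442, 436, 359, 469, 471, 442, 475, 470, 241, 475, 471, 471, 475, 468, 477]
guides r 245 [468, 477, 413, 461, 472, 230, 273, 460, 480, 484, 436, 441, 425, 426, 438, 431, 440, 426, 433, 439, 434, 434, 440, 433, 419, 440, 440, 440, 442, 433, 435, 436, 431, 433, 436, 431, 438, 474, 471, 477, 472, 470, 361, 359, 465, 466, 477, 477, 475, 472]
```

Request:
play_rows([
  {"gripper": -0.5,"dx": 0,"dy": 0.05,"dz": -0.08,"yaw": -0.0045},
  {"gripper": -0.5,"dx": 0,"dy": 0.05,"dz": -0.08,"yaw": 0},
  {"gripper": -0.5,"dx": 0,"dy": 0,"dz": -0.06,"yaw": 0},
  {"gripper": -0.5,"dx": 0,"dy": 0,"dz": -0.04,"yaw": 0},
  {"gripper": -0.5,"dx": 0,"dy": 0,"dz": 0,"yaw": 0},
  {"gripper": -0.5,"dx": 0,"dy": 0,"dz": 0,"yaw": 0},
])

```text
time_s: 9.55
tcp_pos: [0.4979, 0.1625, 0.0564]
eef_rot: [-1.197, 1.229, -1.228]
wrist_force: [0.2, -0.3, -2.4]
opening: 0.0361
```

Request:
play_rows([
  {"gripper": -0.5,"dx": 0,"dy": 0,"dz": -0.03,"yaw": 0},
  {"gripper": -0.5,"dx": 0,"dy": 0,"dz": -0.03,"yaw": 0},
  {"gripper": -0.5,"dx": 0,"dy": 0,"dz": 0,"yaw": 0},
  {"gripper": -0.5,"dx": 0,"dy": 0,"dz": 0,"yaw": 0},
])

```text
time_s: 9.88
tcp_pos: [0.498, 0.1625, 0.0535]
eef_rot: [-1.197, 1.229, -1.229]
wrist_force: [0.3, 0.3, -2.0]
opening: 0.0359
```

Request:
play_rows([
  {"gripper": -0.5,"dx": 0,"dy": 0,"dz": -0.02,"yaw": 0},
  {"gripper": -0.5,"dx": 0,"dy": 0,"dz": 0,"yaw": 0},
  {"gripper": -0.5,"dx": 0,"dy": 0,"dz": 0,"yaw": 0},
])

```text
time_s: 10.13
tcp_pos: [0.498, 0.1625, 0.0526]
eef_rot: [-1.197, 1.229, -1.229]
wrist_force: [-0.4, -0.2, -2.7]
opening: 0.0357
```

Request:
play_rows([
  {"gripper": -0.5,"dx": 0,"dy": 0,"dz": -0.015,"yaw": 0},
  {"gripper": -0.5,"dx": 0,"dy": 0,"dz": 0,"yaw": 0},
  {"gripper": -0.5,"dx": 0,"dy": 0,"dz": 0,"yaw": 0},
])

```text
time_s: 10.38
tcp_pos: [0.4983, 0.1626, 0.0522]
eef_rot: [-1.196, 1.228, -1.229]
wrist_force: [-1.1, -0.3, 1.5]
opening: 0.0357
```

Contact felt (z force −2.5 → +1.5 N). Sliding towards the noses.

Request:
play_rows([
  {"gripper": -0.5,"dx": 0.05,"dy": -0.001,"dz": 0,"yaw": 0},
  {"gripper": -0.5,"dx": 0.05,"dy": -0.001,"dz": 0,"yaw": 0},
  {"gripper": -0.5,"dx": 0.05,"dy": -0.001,"dz": 0,"yaw": 0},
  {"gripper": -0.5,"dx": 0.05,"dy": -0.001,"dz": 0,"yaw": 0},
  {"gripper": -0.5,"dx": 0,"dy": 0,"dz": 0,"yaw": 0},
])

```text
time_s: 10.8
tcp_pos: [0.509, 0.1624, 0.0522]
eef_rot: [-1.196, 1.228, -1.229]
wrist_force: [1.0, 0.2, 3.4]
opening: 0.0356
```

Request:
play_rows([
  {"gripper": -0.5,"dx": 0.05,"dy": -0.001,"dz": 0,"yaw": 0},
  {"gripper": -0.5,"dx": 0.05,"dy": -0.001,"dz": 0,"yaw": 0},
  {"gripper": -0.5,"dx": 0.03,"dy": -0.001,"dz": 0,"yaw": 0},
  {"gripper": -0.5,"dx": 0,"dy": 0,"dz": 0,"yaw": 0},
])

```text
time_s: 11.13
tcp_pos: [0.5151, 0.1622, 0.0522]
eef_rot: [-1.196, 1.228, -1.229]
wrist_force: [-0.4, 0.3, 4.1]
opening: 0.0358
```

Request:
play_rows([
  {"gripper": -0.5,"dx": 0.04,"dy": -0.001,"dz": 0,"yaw": 0},
  {"gripper": -0.5,"dx": 0.04,"dy": -0.001,"dz": 0,"yaw": 0},
  {"gripper": -0.5,"dx": 0.04,"dy": -0.001,"dz": 0,"yaw": 0},
  {"gripper": -0.5,"dx": 0,"dy": 0,"dz": 0,"yaw": 0},
])

```text
time_s: 11.47
tcp_pos: [0.5205, 0.1621, 0.0522]
eef_rot: [-1.197, 1.229, -1.228]
wrist_force: [-3.9, 0.9, 6.8]
opening: 0.0357
```

Request:
play_rows([
  {"gripper": -0.5,"dx": 0.03,"dy": -0.001,"dz": 0,"yaw": 0},
  {"gripper": -0.5,"dx": 0.03,"dy": -0.001,"dz": 0,"yaw": 0},
  {"gripper": -0.5,"dx": 0.03,"dy": -0.001,"dz": 0,"yaw": 0},
  {"gripper": -0.5,"dx": 0,"dy": 0,"dz": 0,"yaw": 0},
])

```text
time_s: 11.8
tcp_pos: [0.5241, 0.1621, 0.0522]
eef_rot: [-1.198, 1.23, -1.227]
wrist_force: [-8.2, 0.6, 12.0]
opening: 0.0358
```

Request:
play_rows([
  {"gripper": -0.5,"dx": 0.02,"dy": -0.001,"dz": 0.006,"yaw": 0},
  {"gripper": -0.5,"dx": 0.02,"dy": 0,"dz": 0,"yaw": 0},
  {"gripper": -0.5,"dx": 0,"dy": 0,"dz": 0,"yaw": 0},
])

```text
time_s: 12.05
tcp_pos: [0.5258, 0.162, 0.0522]
eef_rot: [-1.199, 1.23, -1.227]
wrist_force: [-9.4, 0.2, 10.8]
opening: 0.0357
```

```bash
python3 - <<'E'
from h import *
o=get_obs();print(o['tcp_pos'],o['wrist_force'],o['torque'],o['eef_rot'])
b=snap('side','s7');a=snap('top','t7')
h=cv2.cvtColor(b,cv2.COLOR_RGB2HSV).astype(int)
for k,im in(('side',b),('side0',np.load('pics/s6.npy')),('top',a),('top0',np.load('pics/t6.npy'))):
    h=cv2.cvtColor(im,cv2.COLOR_RGB2HSV).astype(int)
    m=((h[...,0]>20)&(h[...,0]<33)&(h[...,1]>150)).astype(np.uint8);m[:, 312:]=0
    cs,_=cv2.findContours(m,cv2.RETR_EXTERNAL,cv2.CHAIN_APPROX_NONE)
    print(k,[(cv2.boundingRect(c),cv2.contourArea(c)) for c in cs if cv2.contourArea(c)>25])
A=cv2.resize(a[200:310,150:250,::-1],None,fx=3.5,fy=3.5,interpolation=cv2.INTER_CUBIC)
B=cv2.resize(b[165:245,160:265,::-1],None,fx=4,fy=4,interpolation=cv2.INTER_CUBIC)
B=np.pad(B,((0,A.shape[0]-B.shape[0]),(0,0),(0,0)))
cv2.imwrite('pics/c7.png',np.hstack([A,B]))
E
```

```text
[0.52575632 0.16203885 0.05221792] [-9.37946114  0.19931004 10.83208961] [-0.02117139  1.49759185 -0.010971  ] [-1.1988229   1.23037257 -1.22703731]
side [((231, 199, 16, 13), 74.5)]
side0 [((231, 200, 16, 12), 69.0), ((207, 178, 13, 12), 62.0)]
top [((208, 257, 22, 7), 88.0), ((169, 257, 15, 4), 26.5)]
top0 [((208, 257, 22, 7), 87.5)]
```

Forces match the clips' rise (about 6 N plus friction). Continuing, easing the downward press a little.

Request:
play_rows([
  {"gripper": -0.5,"dx": 0.02,"dy": -0.001,"dz": 0.006,"yaw": 0},
  {"gripper": -0.5,"dx": 0.03,"dy": -0.001,"dz": 0,"yaw": 0},
  {"gripper": -0.5,"dx": 0.03,"dy": 0,"dz": 0,"yaw": 0},
  {"gripper": -0.5,"dx": 0,"dy": 0,"dz": 0,"yaw": 0},
])

```text
time_s: 12.48
tcp_pos: [0.5296, 0.1619, 0.0522]
eef_rot: [-1.199, 1.231, -1.227]
wrist_force: [-8.7, 0.7, 8.3]
opening: 0.0356
```

Request:
play_rows([
  {"gripper": -0.5,"dx": 0.03,"dy": -0.001,"dz": 0.006,"yaw": 0},
  {"gripper": -0.5,"dx": 0.03,"dy": -0.001,"dz": 0,"yaw": 0},
  {"gripper": -0.5,"dx": 0.03,"dy": 0,"dz": 0,"yaw": 0},
  {"gripper": -0.5,"dx": 0,"dy": 0,"dz": 0,"yaw": 0},
])

```text
time_s: 12.82
tcp_pos: [0.5347, 0.1617, 0.0522]
eef_rot: [-1.198, 1.23, -1.228]
wrist_force: [-4.7, 0.6, 2.7]
opening: 0.0358
```

Request:
play_rows([
  {"gripper": -0.5,"dx": 0.04,"dy": -0.001,"dz": 0,"yaw": 0},
  {"gripper": -0.5,"dx": 0.05,"dy": -0.001,"dz": 0,"yaw": 0},
  {"gripper": -0.5,"dx": 0.06,"dy": -0.001,"dz": 0,"yaw": 0},
  {"gripper": -0.5,"dx": 0.05,"dy": -0.001,"dz": 0,"yaw": 0},
  {"gripper": -0.5,"dx": 0,"dy": 0,"dz": 0,"yaw": 0},
])

```text
time_s: 13.23
tcp_pos: [0.5453, 0.1614, 0.0522]
eef_rot: [-1.197, 1.229, -1.228]
wrist_force: [-1.7, -0.1, 0.5]
opening: 0.0353
```

```bash
python3 - <<'E'
from h import *
o=get_obs();print(o['tcp_pos'],o['wrist_force'],o['torque'])
b=snap('side','s8');a=snap('top','t8')
for k,im in(('side',b),('top',a)):
    h=cv2.cvtColor(im,cv2.COLOR_RGB2HSV).astype(int)
    m=((h[...,0]>20)&(h[...,0]<33)&(h[...,1]>150)).astype(np.uint8);m[:, 312:]=0
    cs,_=cv2.findContours(m,cv2.RETR_EXTERNAL,cv2.CHAIN_APPROX_NONE)
    print(k,[(cv2.boundingRect(c),cv2.contourArea(c)) for c in cs if cv2.contourArea(c)>25])
A=cv2.resize(a[200:310,150:250,::-1],None,fx=3.5,fy=3.5,interpolation=cv2.INTER_CUBIC)
B=cv2.resize(b[165:245,160:265,::-1],None,fx=4,fy=4,interpolation=cv2.INTER_CUBIC)
B=np.pad(B,((0,A.shape[0]-B.shape[0]),(0,0),(0,0)))
cv2.imwrite('pics/c8.png',np.hstack([A,B]))
E
```

```text
[0.54528768 0.161361   0.05221347] [-1.65007944 -0.05278723  0.54582111] [-0.00894337  0.30887304  0.01940458]
side [((305, 231, 7, 11), 34.0), ((231, 198, 16, 14), 79.0), ((206, 178, 13, 9), 49.0)]
top [((208, 257, 22, 7), 90.0)]
```

View pics/c8.png

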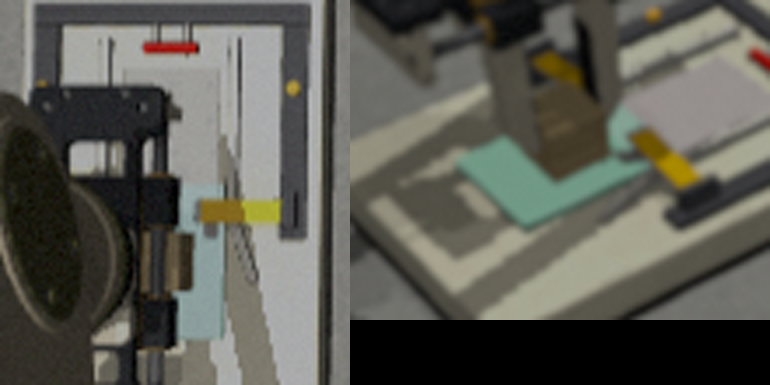

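Top crop: glass leading edge (row 183) has passed beneath the right clip (rows 200–222); side crop shows the clip riding on the glass. Slide on.

Request:
play_rows([
  {"gripper": -0.5,"dx": 0.06,"dy": -0.0015,"dz": 0,"yaw": 0},
  {"gripper": -0.5,"dx": 0.08,"dy": -0.002,"dz": 0,"yaw": 0},
  {"gripper": -0.5,"dx": 0.08,"dy": -0.002,"dz": 0,"yaw": 0},
  {"gripper": -0.5,"dx": 0.08,"dy": -0.002,"dz": 0,"yaw": 0},
  {"gripper": -0.5,"dx": 0.08,"dy": -0.002,"dz": 0,"yaw": 0},
  {"gripper": -0.5,"dx": 0.08,"dy": -0.002,"dz": 0,"yaw": 0},
  {"gripper": -0.5,"dx": 0.05,"dy": -0.002,"dz": 0,"yaw": 0},
  {"gripper": -0.5,"dx": 0,"dy": 0,"dz": 0,"yaw": 0},
])

```text
time_s: 14.0
tcp_pos: [0.5718, 0.1606, 0.0524]
eef_rot: [-1.196, 1.228, -1.229]
wrist_force: [1.9, 0.3, -8.4]
opening: 0.0353
```

Request:
play_rows([
  {"gripper": -0.5,"dx": 0.05,"dy": -0.0015,"dz": -0.008,"yaw": 0},
  {"gripper": -0.5,"dx": 0.08,"dy": -0.002,"dz": 0,"yaw": 0},
  {"gripper": -0.5,"dx": 0.08,"dy": -0.002,"dz": 0,"yaw": 0},
  {"gripper": -0.5,"dx": 0.08,"dy": -0.002,"dz": 0,"yaw": 0},
  {"gripper": -0.5,"dx": 0.08,"dy": -0.002,"dz": 0,"yaw": 0},
  {"gripper": -0.5,"dx": 0.08,"dy": -0.002,"dz": 0,"yaw": 0},
  {"gripper": -0.5,"dx": 0.04,"dy": -0.002,"dz": 0,"yaw": 0},
  {"gripper": -0.5,"dx": 0,"dy": 0,"dz": 0,"yaw": 0},
])

```text
time_s: 14.67
tcp_pos: [0.5964, 0.16, 0.0523]
eef_rot: [-1.196, 1.228, -1.229]
wrist_force: [1.8, 0.5, -6.7]
opening: 0.0356
```

Request:
play_rows([
  {"gripper": -0.5,"dx": 0.06,"dy": -0.0015,"dz": -0.004,"yaw": 0},
  {"gripper": -0.5,"dx": 0.08,"dy": -0.002,"dz": 0,"yaw": 0},
  {"gripper": -0.5,"dx": 0.08,"dy": -0.002,"dz": 0,"yaw": 0},
  {"gripper": -0.5,"dx": 0.06,"dy": -0.002,"dz": 0,"yaw": 0},
  {"gripper": -0.5,"dx": 0.04,"dy": -0.002,"dz": 0,"yaw": 0},
  {"gripper": -0.5,"dx": 0,"dy": 0,"dz": 0,"yaw": 0},
])

```text
time_s: 15.17
tcp_pos: [0.6124, 0.1596, 0.0523]
eef_rot: [-1.196, 1.228, -1.229]
wrist_force: [0.1, 1.0, -4.3]
opening: 0.0358
```

Request:
play_rows([
  {"gripper": -0.5,"dx": 0.04,"dy": -0.001,"dz": 0,"yaw": 0},
  {"gripper": -0.5,"dx": 0.04,"dy": -0.001,"dz": 0,"yaw": 0},
  {"gripper": -0.5,"dx": 0.04,"dy": -0.001,"dz": 0,"yaw": 0},
  {"gripper": -0.5,"dx": 0.04,"dy": -0.001,"dz": 0,"yaw": 0},
  {"gripper": -0.5,"dx": 0,"dy": 0,"dz": 0,"yaw": 0},
  {"gripper": -0.5,"dx": 0,"dy": 0,"dz": 0,"yaw": 0},
])

```text
time_s: 15.67
tcp_pos: [0.6202, 0.1594, 0.0524]
eef_rot: [-1.196, 1.228, -1.229]
wrist_force: [-0.5, 0.3, -4.9]
opening: 0.0354
```

Request:
play_rows([
  {"gripper": -0.5,"dx": 0.025,"dy": -0.001,"dz": 0,"yaw": 0},
  {"gripper": -0.5,"dx": 0.025,"dy": -0.001,"dz": 0,"yaw": 0},
  {"gripper": -0.5,"dx": 0.025,"dy": -0.001,"dz": 0,"yaw": 0},
  {"gripper": -0.5,"dx": 0.025,"dy": -0.001,"dz": 0,"yaw": 0},
  {"gripper": -0.5,"dx": 0,"dy": 0,"dz": 0,"yaw": 0},
  {"gripper": -0.5,"dx": 0,"dy": 0,"dz": 0,"yaw": 0},
])

```text
time_s: 16.17
tcp_pos: [0.6249, 0.1592, 0.0523]
eef_rot: [-1.196, 1.228, -1.229]
wrist_force: [-2.2, 0.1, -2.3]
opening: 0.0354
```

Request:
play_rows([
  {"gripper": -0.5,"dx": 0.01,"dy": 0,"dz": 0,"yaw": 0},
  {"gripper": -0.5,"dx": 0.01,"dy": 0,"dz": 0,"yaw": 0},
  {"gripper": -0.5,"dx": 0.01,"dy": 0,"dz": 0,"yaw": 0},
  {"gripper": -0.5,"dx": 0.01,"dy": 0,"dz": 0,"yaw": 0},
  {"gripper": -0.5,"dx": 0,"dy": 0,"dz": 0,"yaw": 0},
  {"gripper": -0.5,"dx": 0,"dy": 0,"dz": 0,"yaw": 0},
])

```text
time_s: 16.67
tcp_pos: [0.6267, 0.1592, 0.0522]
eef_rot: [-1.196, 1.228, -1.229]
wrist_force: [-2.2, 0.2, -1.6]
opening: 0.0358
```

Request:
play_rows([
  {"gripper": -0.5,"dx": 0.01,"dy": 0,"dz": 0,"yaw": 0},
  {"gripper": -0.5,"dx": 0.01,"dy": 0,"dz": 0,"yaw": 0},
  {"gripper": -0.5,"dx": 0.01,"dy": 0,"dz": 0,"yaw": 0},
  {"gripper": -0.5,"dx": 0,"dy": 0,"dz": 0,"yaw": 0},
  {"gripper": -0.5,"dx": 0,"dy": 0,"dz": 0,"yaw": 0},
])

```text
time_s: 17.08
tcp_pos: [0.6279, 0.1592, 0.0523]
eef_rot: [-1.197, 1.229, -1.228]
wrist_force: [-4.5, -0.8, 2.0]
opening: 0.0358
```

Stop engaged (rising −x force). Small steps now.

Request:
play_rows([
  {"gripper": -0.5,"dx": 0.01,"dy": 0,"dz": 0,"yaw": 0},
  {"gripper": -0.5,"dx": 0.01,"dy": 0,"dz": 0,"yaw": 0},
  {"gripper": -0.5,"dx": 0.01,"dy": 0,"dz": 0,"yaw": 0},
  {"gripper": -0.5,"dx": 0,"dy": 0,"dz": 0,"yaw": 0},
  {"gripper": -0.5,"dx": 0,"dy": 0,"dz": 0,"yaw": 0},
])

```text
time_s: 17.5
tcp_pos: [0.6288, 0.1592, 0.0523]
eef_rot: [-1.198, 1.23, -1.228]
wrist_force: [-9.0, -0.0, 2.9]
opening: 0.0357
```

Request:
play_rows([
  {"gripper": -0.5,"dx": 0.01,"dy": 0,"dz": 0,"yaw": 0},
  {"gripper": -0.5,"dx": 0.01,"dy": 0,"dz": 0,"yaw": 0},
  {"gripper": -0.5,"dx": 0,"dy": 0,"dz": 0,"yaw": 0},
  {"gripper": -0.5,"dx": 0,"dy": 0,"dz": 0,"yaw": 0},
])

```text
time_s: 17.83
tcp_pos: [0.6296, 0.1592, 0.0522]
eef_rot: [-1.198, 1.23, -1.228]
wrist_force: [-8.7, -0.7, 2.4]
opening: 0.0361
```

```bash
cat > st.py <<'E'
from h import *
import sys
o=get_obs();print(o['tcp_pos'],o['wrist_force'],o['torque'])
b=snap('side','s_'+sys.argv[1]);a=snap('top','t_'+sys.argv[1])
for k,im,ref in(('side',b,'s0'),('sideup',np.load('pics/s8.npy'),'s0'),('top',a,'t0')):
    r=np.load('pics/'+ref+'.npy')
    for nm,i in((k,im),(ref,r)):
        h=cv2.cvtColor(i,cv2.COLOR_RGB2HSV).astype(int)
        m=((h[...,0]>18)&(h[...,0]<35)&(h[...,1]>150)).astype(np.uint8);m[:, 270:]=0
        cs,_=cv2.findContours(m,cv2.RETR_EXTERNAL,cv2.CHAIN_APPROX_NONE)
        out=[]
        for c in cs:
            if cv2.contourArea(c)>20:
                M=cv2.moments(c);out.append((round(M['m10']/M['m00'],1),round(M['m01']/M['m00'],1),cv2.contourArea(c)))
        h2=((h[...,0]<8)|(h[...,0]>172))&(h[...,1]>150);h2[:,300:]=0;ys,xs=np.nonzero(h2[150:230,:300]) 
        print(nm,out,'red',xs.mean().round(2),(ys.mean()+150).round(2),len(xs))
E
python3 st.py 9
```

```text
[0.6295641  0.15924464 0.05224144] [-8.70273379 -0.74464628  2.39089395] [-0.15000549  1.57834663 -0.09240001]
side [(238.4, 204.4, 76.5), (212.7, 182.5, 54.5), (244.1, 142.5, 81.5)] red 266.22 180.44 9
s0 [(238.3, 205.2, 73.0), (212.3, 183.2, 77.0)] red 264.46 180.79 24
sideup [(238.4, 204.4, 79.0), (212.2, 181.9, 49.0), (207.7, 157.3, 89.0)] red 264.46 180.79 24
s0 [(238.3, 205.2, 73.0), (212.3, 183.2, 77.0)] red 264.46 180.79 24
top [(218.4, 259.9, 88.0)] red 203.36 210.64 11
t0 [(218.5, 260.0, 88.5), (171.9, 260.0, 94.0)] red 198.66 213.26 38
```

Request:
play_rows([
  {"gripper": -0.5,"dx": 0.01,"dy": 0,"dz": 0,"yaw": 0},
  {"gripper": -0.5,"dx": 0.01,"dy": 0,"dz": 0,"yaw": 0},
  {"gripper": -0.5,"dx": 0,"dy": 0,"dz": 0,"yaw": 0},
  {"gripper": -0.5,"dx": 0,"dy": 0,"dz": 0,"yaw": 0},
])

```text
time_s: 18.27
tcp_pos: [0.6303, 0.1592, 0.0522]
eef_rot: [-1.199, 1.23, -1.227]
wrist_force: [-10.2, -0.2, 4.2]
opening: 0.0357
```

```bash
python3 st.py 10|grep -v s0
```

```text
[0.63034879 0.15923293 0.05224788] [-10.19400802  -0.19368425   4.18242086] [-0.16212343  1.71001781 -0.06396997]
side [(238.4, 204.5, 74.0), (212.8, 182.7, 58.5), (243.7, 143.1, 86.5)] red 265.78 179.78 9
sideup [(238.4, 204.4, 79.0), (212.2, 181.9, 49.0), (207.7, 157.3, 89.0)] red 264.46 180.79 24
top [(218.4, 260.0, 87.0)] red 202.4 212.8 15
t0 [(218.5, 260.0, 88.5), (171.9, 260.0, 94.0)] red 198.66 213.26 38
```

Request:
play_rows([
  {"gripper": -0.5,"dx": 0.01,"dy": 0,"dz": 0,"yaw": 0},
  {"gripper": -0.5,"dx": 0.01,"dy": 0,"dz": 0,"yaw": 0},
  {"gripper": -0.5,"dx": 0,"dy": 0,"dz": 0,"yaw": 0},
  {"gripper": -0.5,"dx": 0,"dy": 0,"dz": 0,"yaw": 0},
])

```text
time_s: 18.7
tcp_pos: [0.6316, 0.1592, 0.0523]
eef_rot: [-1.198, 1.23, -1.228]
wrist_force: [-9.4, -0.0, 5.0]
opening: 0.036
```

```bash
python3 st.py 11|grep -v s0
```

```text
[0.63157343 0.15920791 0.05231344] [-9.4119397  -0.03483409  5.03126416] [-0.14653068  1.7259127  -0.12914252]
side [(238.5, 205.3, 73.0), (212.8, 183.5, 65.0), (244.6, 142.3, 84.0)] red 266.6 179.7 10
sideup [(238.4, 204.4, 79.0), (212.2, 181.9, 49.0), (207.7, 157.3, 89.0)] red 264.46 180.79 24
top [(218.2, 260.1, 90.5)] red 203.73 211.09 11
t0 [(218.5, 260.0, 88.5), (171.9, 260.0, 94.0)] red 198.66 213.26 38
```

Both clips read down again. A hair more for margin, then ease back onto the teeth and check.

Request:
play_rows([
  {"gripper": -0.5,"dx": 0.006,"dy": 0,"dz": 0,"yaw": 0},
  {"gripper": -0.5,"dx": 0,"dy": 0,"dz": 0,"yaw": 0},
  {"gripper": -0.5,"dx": -0.01,"dy": 0,"dz": 0,"yaw": 0},
  {"gripper": -0.5,"dx": -0.01,"dy": 0,"dz": 0,"yaw": 0},
  {"gripper": -0.5,"dx": -0.01,"dy": 0,"dz": 0,"yaw": 0},
  {"gripper": -0.5,"dx": -0.01,"dy": 0,"dz": 0,"yaw": 0},
  {"gripper": -0.5,"dx": 0,"dy": 0,"dz": 0,"yaw": 0},
  {"gripper": -0.5,"dx": 0,"dy": 0,"dz": 0,"yaw": 0},
])

```text
time_s: 19.47
tcp_pos: [0.6312, 0.1592, 0.0523]
eef_rot: [-1.196, 1.228, -1.229]
wrist_force: [-0.9, -0.4, -1.6]
opening: 0.0359
```

```bash
python3 st.py 12|grep -v s0
```

```text
[0.63116673 0.15920805 0.05227299] [-0.94468478 -0.44676516 -1.56340049] [-0.03742362  0.37782074 -0.09561256]
side [(238.5, 205.3, 73.0), (212.8, 183.5, 65.0), (244.9, 142.2, 84.0)] red 266.55 179.73 11
sideup [(238.4, 204.4, 79.0), (212.2, 181.9, 49.0), (207.7, 157.3, 89.0)] red 264.46 180.79 24
top [(218.2, 260.0, 89.5)] red 201.58 212.33 12
t0 [(218.5, 260.0, 88.5), (171.9, 260.0, 94.0)] red 198.66 213.26 38
```

Section stays caught by the teeth as the arm backs off (force falls to about 1 N with almost no motion). Release and lift.

Request:
play_rows([
  {"gripper": 0.3,"dx": 0,"dy": 0,"dz": 0,"yaw": 0},
  {"gripper": 0.3,"dx": 0,"dy": 0,"dz": 0,"yaw": 0},
  {"gripper": 0.3,"dx": 0,"dy": 0,"dz": 0,"yaw": 0},
  {"gripper": 0.3,"dx": 0,"dy": 0,"dz": 0,"yaw": 0},
  {"gripper": 0.3,"dx": 0,"dy": 0,"dz": 0,"yaw": 0},
  {"gripper": 0.3,"dx": 0,"dy": 0,"dz": 0,"yaw": 0},
  {"gripper": 0.3,"dx": 0,"dy": 0,"dz": 0.1,"yaw": 0},
  {"gripper": 0.3,"dx": 0,"dy": 0,"dz": 0.2,"yaw": 0},
  {"gripper": 0.3,"dx": 0,"dy": 0,"dz": 0.4,"yaw": 0},
  {"gripper": 0.3,"dx": 0,"dy": 0,"dz": 0.6,"yaw": 0},
  {"gripper": 0.3,"dx": 0,"dy": 0,"dz": 0.7,"yaw": 0},
  {"gripper": 0.3,"dx": -0.5,"dy": 0.2,"dz": 0.5,"yaw": 0},
  {"gripper": 0.3,"dx": -0.7,"dy": 0.2,"dz": 0.1,"yaw": 0},
  {"gripper": 0.3,"dx": -0.7,"dy": 0.3,"dz": 0,"yaw": 0},
  {"gripper": 0.3,"dx": -0.7,"dy": 0.3,"dz": 0,"yaw": 0},
  {"gripper": 0.3,"dx": -0.5,"dy": 0.3,"dz": 0,"yaw": 0},
  {"gripper": 0.3,"dx": 0,"dy": 0,"dz": 0,"yaw": 0},
])

```text
time_s: 20.98
tcp_pos: [0.4722, 0.2266, 0.1835]
eef_rot: [-1.197, 1.227, -1.225]
wrist_force: [-0.4, -0.8, -0.1]
opening: 0.0605
```

```bash
python3 st.py 13; python3 - <<'E'
from h import *
a=np.load('pics/t_13.npy');b=np.load('pics/s_13.npy')
A=cv2.resize(a[190:330,145:250,::-1],None,fx=3,fy=3,interpolation=cv2.INTER_CUBIC)
B=cv2.resize(b[155:260,145:310,::-1],None,fx=2.9,fy=2.9,interpolation=cv2.INTER_CUBIC)[:420]
cv2.imwrite('pics/c13.png',np.hstack([A,np.pad(B,((0,420-B.shape[0]),(0,0),(0,0)))]))
E
```

```text
[0.47218266 0.22662586 0.183455  ] [-0.40718109 -0.7595868  -0.13324993] [-0.06891857  0.09760243  0.0421815 ]
side [(238.3, 205.2, 73.0), (212.6, 183.3, 68.5), (133.7, 96.0, 124.5), (161.2, 76.9, 21.0)] red 265.47 179.4 15
s0 [(238.3, 205.2, 73.0), (212.3, 183.2, 77.0)] red 264.46 180.79 24
sideup [(238.4, 204.4, 79.0), (212.2, 181.9, 49.0), (207.7, 157.3, 89.0)] red 264.46 180.79 24
s0 [(238.3, 205.2, 73.0), (212.3, 183.2, 77.0)] red 264.46 180.79 24
top [(218.4, 260.0, 88.5), (171.9, 260.0, 94.0)] red 198.44 211.47 32
t0 [(218.5, 260.0, 88.5), (171.9, 260.0, 94.0)] red 198.66 213.26 38
```

View pics/c13.png

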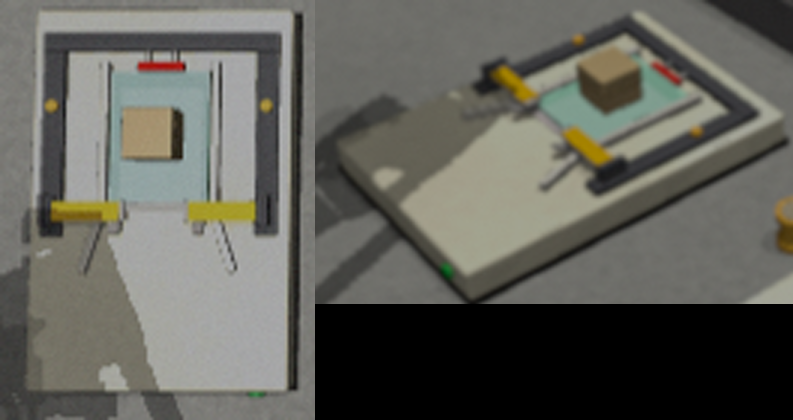

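The section is home: glass between the clips (top-crop rows 202–220) and the red stop (row 66). Both clips match their starting pixels, and the stop has moved about 1.8 px, roughly 4 mm. The gripper is clear.

```bash
python3 -c "
from plant import workorder
print(workorder.close_job())"
```

```text
the job is handed in; nothing more can be done
None
```

The pale section is home under both clips and held against the red stop. I handed the job in at about 21 s of the 70 s allowed; `close_job()` gave no verdict.

**What I did:** I gripped the slab across its x faces and set it down on the stage at a felt contact of about 4 N. I slid it under the clips in small steps until both snapped down. Then I eased back until the clip teeth held it, released it and moved the arm clear. The sideways push at the wrist stayed at about 10 N or less in the readings between moves.

**Last checks:**
- **Clips:** in the top camera both are back at their starting pixel positions, within 0.1 px. In the side camera they are within 0.3 px. The side view showed them raised while the glass was under them.
- **Stop:** it has moved in about 1.8 px, roughly 4 mm, against the 3.5 mm expected.
- **Release:** the gripper is open and clear, with the wrist force near zero.

**What disagreed or was not checked:**
- **Fingertip reach:** the fingertips sat about 20 mm higher than the stated 25 mm ahead of the tool point, so I set the grip height from images and cautious steps down.
- **Camera offset:** the two cameras differed by about 5 mm in x, so I relied on relative measurements and felt contact.
- **Limits and neighbours:** forces were read only at the end of each move, so brief peaks in between were not seen. I did not re-measure the dark section, loupe and bottle at the end. The arm carried the section over that area with its glass about 0.12 m above the table.

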